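# Clear and close down the hot desk's tablet arm

### The arm

A 6-joint arm with a two-finger parallel gripper is mounted at the origin on the work surface. World frame = base frame: x ahead of the robot, y to its left, z up, the work surface at z = 0. Lengths are in m, angles in rad, forces in N, time in s.
With the tool pointing down it reaches from about 0.325 to 0.75 m from the base axis. Payload 7.6 kg.
Tool frame: the origin (TCP) lies between the finger pads; the fingertips stand ctrl.tip_extent ahead of it and the grasp point (between the pads) lies 5 mm behind it (ctrl.tip_extent is the distance from the TCP to the fingertips, in m); y points along the fingers, x is the direction in which the jaws open and shut, and the axes are right-handed (so a half turn about y gives the same grasp; the last joint's range is limited). The gripper opens to 85 mm and grips with 20 to 120 N. Pads are 22 mm wide; open, the fingers measure 114 mm over their backs; the gripper's body (76 mm by 85 mm) begins 54 mm behind the grasp point. The pads swing forward as they close: fully open they stand 13 mm farther back than shut.
Start: joints at [-1.319, 0.052, 1.401, -0, 1.689, -0.07], TCP at [0.166, -0.498, 0.245] pointing down, gripper open.
Joint ranges: [-2.9, 2.9], [-0.91, 2.17], [0.12, 2.37], [-1.06, 4.2], [0.26, 2.73], [-2.93, 2.93]. Speed limits (rad/s): [2.57, 2.57, 3.01, 3.14, 3.14, 3.14].

### API

Orientations are given as a unit quaternion [x, y, z, w].
In Python, from plant import ctrl gives the robot as it stands.
- The arm moves only by the shell command python3 -m creep 'ROWS' [FORCE]. ROWS is a JSON object of lists of equal length, an entry for each row: "offset": the shift along the tool's x, y, z in cm, a list of three; "roll": the turn about the tool's y in rad; "claw": the opening, from -1 (shut) to 1 (fully open). A call has 1 to 12 rows; each row is the pose to reach, as a shift and turn from the pose measured when the call began, along the tool's axes at that moment; what a row does not reach only later rows make up. A row lasts 1/12 s, in which the tool goes at most 41.7 mm and 7.16 degrees, less where a joint would pass 70% of its speed; a pose out of reach is approached as far as the arm can. A call with a gripper value outside its range is refused whole. The fingers move at their own pace and stop on an object; FORCE is the grip in N (left out, the last holds). Time passes only in rows, so rows that repeat a pose let the fingers close. It gives the time, the measured TCP pose, the force and the opening at its end, in the units of the state.
- ctrl.sense(): the state, without advancing time (a new reading comes with each control period).
- ctrl.capture(name): name is "scene" or "side" or "wrist"; returns (picture, depth): 400x640x3 uint8, blue, green, red; 400x640 float32, m along the optical axis (not along the pixel's ray), 0 where there is no reading.
- ctrl.get_calibration(name): a dict with "camera_matrix" (3x3 intrinsics, pixels), "pose" (4x4, takes a point from camera to world coordinates). Camera axes: x right, y up, looking along -z (the intrinsics and any distortion apply to the point x, -y, -z); pixel columns grow to the right and rows downward; lengths in m; the calibration is good to about 2 mm. The wrist camera is an equidistant fisheye: a pixel r from the principal point sees the ray r / f radians off the axis. A picture is of the moment at which its call begins: read the wrist's pose just before it. get_calibration takes no time and is no camera call; for the wrist camera it gives the pose at the moment of the call.
- ctrl.close_job(): hands the job in, once; it reports no verdict.
The state is a dict: "t": time; "joint_positions": joint angles; "qvel": joint speeds; "joint_torque": joint torques, N m; "tool_pos": TCP position; "tcp_rot": TCP orientation; "wrist_force": force on the tool from outside, world axes, zero at the start; "torque": the same for the moment, N m; "grip_width": opening from 0.0 (shut) to 1.0 (fully open).
Only numpy, scipy, OpenCV 4.12 (cv2) and the standard library are available. Lean on these libraries where they do the work, as an engineer would, in place of code of your own. Each camera call takes 0.05 s, during which the arm holds its last target. There are 200 camera calls.

### The job

Close this hot desk for the night. First clear the charger cases from the parking spot of the tablet arm: lift each one to feel whether its charger is inside, and lay the full ones in the tray with the tall end board and the empty ones in the plain low tray, flat on the tray floor, not stacked. Then fold the tablet arm away from its tip inwards, pressing each section fully home against its stop before the next: the section with the round plate, then the forearm, then the main arm; leave the mug and the potted plant where they are.

Things in the scene. Friction and masses are not known exactly. Their poses are not given: they have to be found in the camera images.
- case_1: a grey hard-shell charger case, a closed box 96 mm long (its x axis), 60 mm wide (y) and 60 mm high (z) with rounded edges; origin at its middle (30 mm above what it lies on). All cases look alike: with the charger inside it weighs about 330 g (300 to 365), empty about 90 g (80 to 100), and only its weight tells. None when this case is absent
- case_2: a grey hard-shell charger case, a closed box 96 mm long (its x axis), 60 mm wide (y) and 60 mm high (z) with rounded edges; origin at its middle (30 mm above what it lies on). All cases look alike: with the charger inside it weighs about 330 g (300 to 365), empty about 90 g (80 to 100), and only its weight tells. None when this case is absent
- case_3: a grey hard-shell charger case, a closed box 96 mm long (its x axis), 60 mm wide (y) and 60 mm high (z) with rounded edges; origin at its middle (30 mm above what it lies on). All cases look alike: with the charger inside it weighs about 330 g (300 to 365), empty about 90 g (80 to 100), and only its weight tells. None when this case is absent
- case_4: a grey hard-shell charger case, a closed box 96 mm long (its x axis), 60 mm wide (y) and 60 mm high (z) with rounded edges; origin at its middle (30 mm above what it lies on). All cases look alike: with the charger inside it weighs about 330 g (300 to 365), empty about 90 g (80 to 100), and only its weight tells. None when this case is absent
- board_tray: birch-ply tray for full cases, fixed to the desk, outside 250 (its x axis) x 144 (y) mm, walls 9 mm thick and 40 mm high, with a tall end board 86 mm high on its +x end; inside 232 x 126 mm; floor top 9 mm above the desk. Two cases fit end to end along its x axis (for instance 57 mm either side of the middle). Origin: centre of its underside, on the desk
- low_tray: birch-ply tray for empty cases, fixed to the desk, the same as the other (250 x 144 mm outside, 232 x 126 mm inside, walls 40 mm high, floor top at 9 mm) but all four walls low, no end board. Origin: centre of its underside, on the desk; x axis along its length
- foot: steel foot of the tablet arm, screwed to the desk: disc 90 mm across with a short post; origin on the desk on the shoulder pivot's axis. The parked arm lies along its +y axis; the cases start in the quarter between its -x and +y axes, where the main arm swings to park (the main arm passes 28 mm above the desk, too low to clear a case)
- main_arm (a joint): angle of the main arm (rad): 0 = parked against its stop, grows counter-clockwise seen from above (up to 2.3). It is pushed home clockwise. Vertical pivot; aluminium bar 30 mm wide, 170 mm from shoulder pivot to elbow, 28 to 46 mm above the desk. Stays where it is left; stiffest of the three (1.2 N m, about 7 N at the elbow)
- forearm (a joint): angle of the forearm relative to the main arm (rad): 0 = folded back on top of the main arm against its stop, grows clockwise seen from above (up to 2.3). It is pushed home counter-clockwise. Vertical pivot at the elbow; bar 30 mm wide, 170 mm from elbow to wrist, 50 to 68 mm above the desk. 0.5 N m, about 3 N at the wrist
- plate_arm (a joint): angle of the end section relative to the forearm (rad): 0 = folded back on top of the forearm against its stop, grows clockwise seen from above (up to 2.3). It is pushed home counter-clockwise. Vertical pivot at the wrist; bar 26 mm wide, 115 mm from wrist to plate centre, 72 to 90 mm above the desk. 0.2 N m, about 2 N at the plate
- elbow_knob (a point): point on the axis of the elbow pivot, 64 mm above the desk, in the black round elbow knob of the main arm: 38 mm across, its top 78 mm above the desk
- wrist_knob (a point): point on the axis of the wrist pivot, 88 mm above the desk, in the black round wrist knob of the forearm: 38 mm across, its top 102 mm above the desk
- magnet_plate (a point): centre of the black round magnet plate at the tip of the end section: a lying disc 60 mm across, 78 to 98 mm above the desk; this point is 88 mm above the desk
- mug: white mug 80 mm across, 92 mm high, a bystander; origin at the centre of its underside
- plant: small succulent in a grey pot 80 mm across, 62 mm high, leaves to 115 mm, a bystander; origin at the centre of its underside

How it is judged:
On the way, in this order (a step that is already met when the one before it is completed fails the run):
1. every case lies flat on the floor of its tray: full ones in the tray with the end board, empty ones in the low tray (over or under 1.9 N on it) ((((x of case_1 in the frame of board_tray between -0.118 and 0.118 m and y of case_1 in the frame of board_tray between -0.065 and 0.065 m and height (world z) of case_1 below 0.055 m and angle between case_1's own x axis and vertical between 1.37 and 1.77 rad) and contact force between case_1 and board_tray above 1.9 N) or ((x of case_1 in the frame of low_tray between -0.118 and 0.118 m and y of case_1 in the frame of low_tray between -0.065 and 0.065 m and height (world z) of case_1 below 0.055 m and angle between case_1's own x axis and vertical between 1.37 and 1.77 rad) and contact force between case_1 and low_tray below 1.9 N)) and (((x of case_2 in the frame of board_tray between -0.118 and 0.118 m and y of case_2 in the frame of board_tray between -0.065 and 0.065 m and height (world z) of case_2 below 0.055 m and angle between case_2's own x axis and vertical between 1.37 and 1.77 rad) and contact force between case_2 and board_tray above 1.9 N) or ((x of case_2 in the frame of low_tray between -0.118 and 0.118 m and y of case_2 in the frame of low_tray between -0.065 and 0.065 m and height (world z) of case_2 below 0.055 m and angle between case_2's own x axis and vertical between 1.37 and 1.77 rad) and contact force between case_2 and low_tray below 1.9 N)) and (((x of case_3 in the frame of board_tray between -0.118 and 0.118 m and y of case_3 in the frame of board_tray between -0.065 and 0.065 m and height (world z) of case_3 below 0.055 m and angle between case_3's own x axis and vertical between 1.37 and 1.77 rad) and contact force between case_3 and board_tray above 1.9 N) or ((x of case_3 in the frame of low_tray between -0.118 and 0.118 m and y of case_3 in the frame of low_tray between -0.065 and 0.065 m and height (world z) of case_3 below 0.055 m and angle between case_3's own x axis and vertical between 1.37 and 1.77 rad) and contact force between case_3 and low_tray below 1.9 N)) and (((x of case_4 in the frame of board_tray between -0.118 and 0.118 m and y of case_4 in the frame of board_tray between -0.065 and 0.065 m and height (world z) of case_4 below 0.055 m and angle between case_4's own x axis and vertical between 1.37 and 1.77 rad) and contact force between case_4 and board_tray above 1.9 N) or ((x of case_4 in the frame of low_tray between -0.118 and 0.118 m and y of case_4 in the frame of low_tray between -0.065 and 0.065 m and height (world z) of case_4 below 0.055 m and angle between case_4's own x axis and vertical between 1.37 and 1.77 rad) and contact force between case_4 and low_tray below 1.9 N))), for 0.3 s.
2. the end section with the round plate is folded home (within 0.08 rad of its stop) (value of joint plate_arm below 0.08 rad), for 0.2 s.
3. the forearm is folded home (within 0.08 rad of its stop) (value of joint forearm below 0.08 rad), for 0.2 s.
4. the main arm is swung home (within 0.08 rad of its stop) (value of joint main_arm below 0.08 rad), for 0.2 s.
At the end, for the whole second after the job is handed in: Every case present lies flat (long axis within 0.2 rad of level) on the floor of the right tray with its middle inside the walls, and all three sections of the tablet arm are within 0.1 rad of their stops (all of step 1 and value of joint each of plate_arm, forearm, main_arm below 0.1 rad); the robot touches nothing.
It fails at once if the mug is pushed more than 30 mm (distance of mug from where it was at the start of the episode above 0.03 m).
It fails at once if the plant is pushed more than 30 mm (distance of plant from where it was at the start of the episode above 0.03 m).
Of case_1, case_2, case_3, case_4 only 3 to 4 are there at a start; the rules pass over those that are not, and their reading is None.
At some moment in a run one of case_1, case_2, case_3, case_4 may be knocked a few centimetres aside while the robot is not near it.
Once in a run the grip may slacken for a moment while it holds something.
It also fails if it takes over 200 s, if anything falls off the work surface, if the arm or the gripper's body presses on something with over 40 N, if the wrist force passes 120 N, or if a joint passes its speed limit or range.

## Working session

There is one attempt and no reset: what is moved stays moved. The work goes in short steps, Python scripts to look and compute and a shell command to move; the robot and the scene stay as the last step left them, time stands still between calls to the robot, and variables do not carry over. Pictures are saved under pics/ and viewed, about 12 in all and at most 16, crops included, and the job is handed in when it is done.

```bash
ls; mkdir -p pics
cat > h.py <<'E'
import numpy as np, cv2
from plant import ctrl
from scipy.spatial.transform import Rotation as R
def cloud(name):
    im,d=ctrl.capture(name); c=ctrl.get_calibration(name); K=np.array(c["camera_matrix"]);P=np.array(c["pose"])
    v,u=np.mgrid[:400,:640]
    X=np.stack([(u-K[0,2])/K[0,0]*d,-(v-K[1,2])/K[1,1]*d,-d],-1)
    return im,d,X@P[:3,:3].T+P[:3,3]
def st():
    s=ctrl.sense(); r=R.from_quat(s["tcp_rot"]).as_matrix()
    print("t",s["t"],"p",np.round(s["tool_pos"],4),"x",np.round(r[:,0],3),"y",np.round(r[:,1],3),"z",np.round(r[:,2],3),"F",np.round(s["wrist_force"],2),"g",round(s["grip_width"],3)); return s,r
E
python3 - <<'E'
from h import *
s,r=st(); print(ctrl.tip_extent)
for n in("scene","side"):
    im,d,W=cloud(n); cv2.imwrite(f"pics/{n}0.png",im); np.save(f"pics/{n}0.npy",W)
    print(n,np.round(ctrl.get_calibration(n)["pose"],3).tolist())
E
```

```text
pics
t 0.0 p [ 0.166  -0.4978  0.2445] x [ 0.316 -0.949 -0.002] y [-0.     0.002 -1.   ] z [0.949 0.316 0.   ] F [ 0.34  0.02 -0.35] g 0.996
0.014
scene [[-0.436, -0.615, 0.657, 1.353], [0.9, -0.311, 0.306, 0.381], [0.016, 0.725, 0.689, 0.907], [0.0, 0.0, 0.0, 1.0]]
side [[-0.994, 0.066, -0.083, 0.474], [-0.106, -0.561, 0.821, 0.986], [0.008, 0.825, 0.565, 0.743], [0.0, 0.0, 0.0, 1.0]]
```

View pics/scene0.png

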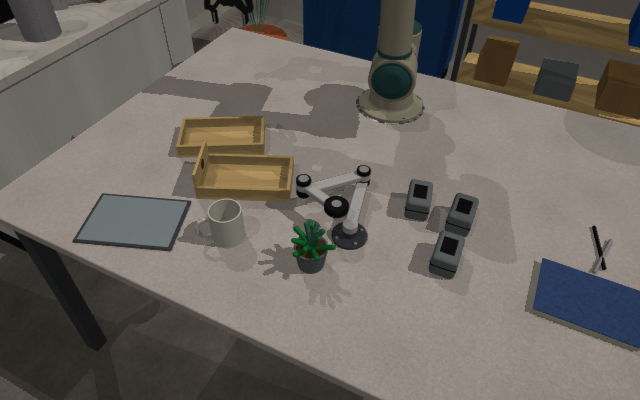

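View pics/side0.png

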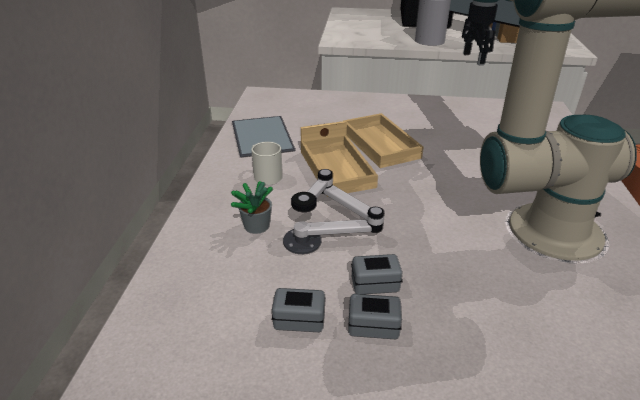

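```bash
cat > seg.py <<'E'
from h import *
def cases(Ws,z0=.045,z1=.07,box=None,res=.001):
    P=np.concatenate([W.reshape(-1,3) for W in Ws]); P=P[np.isfinite(P).all(1)]
    m=(P[:,2]>z0)&(P[:,2]<z1)&(P[:,0]>.2)&(P[:,0]<.95)&(abs(P[:,1])<.6)
    if box: m&=(P[:,0]>box[0])&(P[:,0]<box[1])&(P[:,1]>box[2])&(P[:,1]<box[3])
    P=P[m]; g=np.zeros((1000,1400),np.uint8); ij=np.c_[(P[:,0])*1000,(P[:,1]+.7)*1000].astype(int)
    g[ij[:,0],ij[:,1]]=255; g=cv2.morphologyEx(g,cv2.MORPH_CLOSE,np.ones((7,7)))
    n,l,s,c=cv2.connectedComponentsWithStats(g); out=[]
    for k in range(1,n):
        if s[k,4]<300: continue
        yx=np.argwhere(l==k)[:,::-1].astype(np.float32)
        (v,u),(a,b),ang=cv2.minAreaRect(yx) # col=y,row=x
        bp=cv2.boxPoints(((v,u),(a,b),ang)); e=bp[1]-bp[0]; f=bp[2]-bp[1]; e=e if np.hypot(*e)>np.hypot(*f) else f
        sel=l[ij[:,0],ij[:,1]]==k
        print("xy",round(u/1000,4),round(v/1000-.7,4),"size",round(max(a,b)),round(min(a,b)),"yaw",round(np.degrees(np.arctan2(e[0],e[1]))%180 and (90-np.degrees(np.arctan2(e[0],e[1])))%180 if 0 else np.degrees(np.arctan2(e[0],e[1])),1),"[long axis dir xy:",np.round([e[1]/np.hypot(*e),e[0]/np.hypot(*e)],3),"] zmed",round(np.median(P[sel,2]),4),"zmax",round(P[sel,2].max(),4),"area",s[k,4])
E
python3 - <<'E'
from seg import *
A=[np.load("pics/scene0.npy"),np.load("pics/side0.npy")]
for W,n in zip(A,"ab"):
    print(n,"cases/high");cases([W])
    print(n,"trays");cases([W],.03,.044)
    print("z desk", np.median(W[330 if n=='a' else 350,300,2]))
for n,px in(("elbow",(364,172)),("wrist",(304,181)),("plate",(336,206)),("shoulder",(350,232))): print(n,np.round(A[0][px[1],px[0]],3))
for n,px in(("elbow",(376,213)),("wrist",(326,175)),("plate",(304,202)),("foot",(302,240)),("endboard",(325,131))): print(n,np.round(A[1][px[1],px[0]],3))
E
```

```text
a cases/high
xy 0.4355 0.2324 size 100 61 yaw 11.0 [long axis dir xy: [0.982 0.19 ] ] zmed 0.0593 zmax 0.065 area 5144
xy 0.4374 0.3456 size 98 60 yaw 1.1 [long axis dir xy: [1.   0.02] ] zmed 0.059 zmax 0.0648 area 5348
xy 0.5219 0.0866 size 171 152 yaw 56.3 [long axis dir xy: [0.555 0.832] ] zmed 0.0558 zmax 0.07 area 7429
xy 0.579 0.3461 size 98 60 yaw 2.5 [long axis dir xy: [0.999 0.044] ] zmed 0.0592 zmax 0.0666 area 5380
xy 0.7157 0.0871 size 65 30 yaw 4.6 [long axis dir xy: [0.997 0.08 ] ] zmed 0.0599 zmax 0.07 area 696
xy 0.7178 -0.173 size 68 25 yaw 130.8 [long axis dir xy: [-0.653  0.757] ] zmed 0.058 zmax 0.07 area 335
xy 0.7593 -0.1377 size 74 29 yaw 130.6 [long axis dir xy: [-0.651  0.759] ] zmed 0.0569 zmax 0.0699 area 382
xy 0.7531 0.0684 size 35 30 yaw 136.5 [long axis dir xy: [-0.726  0.688] ] zmed 0.0582 zmax 0.0699 area 621
a trays
xy 0.3963 -0.4015 size 252 85 yaw 121.5 [long axis dir xy: [-0.522  0.853] ] zmed 0.0385 zmax 0.044 area 3129
xy 0.4559 -0.3067 size 171 66 yaw 139.4 [long axis dir xy: [-0.76  0.65] ] zmed 0.0382 zmax 0.0439 area 1896
xy 0.5499 -0.2204 
[... 1846 characters left out ...]
.5473 -0.22 size 257 145 yaw 114.5 [long axis dir xy: [-0.414  0.91 ] ] zmed 0.0383 zmax 0.044 area 3858
xy 0.5754 0.3746 size 95 10 yaw 5.5 [long axis dir xy: [0.995 0.095] ] zmed 0.0368 zmax 0.0439 area 389
xy 0.6067 -0.1851 size 85 11 yaw 114.6 [long axis dir xy: [-0.417  0.909] ] zmed 0.0395 zmax 0.0426 area 585
xy 0.7264 -0.1265 size 66 22 yaw 20.7 [long axis dir xy: [0.936 0.353] ] zmed 0.0368 zmax 0.044 area 368
z desk -0.0010785972968513358
elbow [0.449 0.082 0.078]
wrist [ 0.574 -0.03   0.102]
plate [0.614 0.076 0.098]
shoulder [0.619 0.118 0.032]
elbow [0.438 0.088 0.08 ]
wrist [ 0.562 -0.021  0.104]
plate [0.601 0.089 0.098]
foot [0.602 0.126 0.018]
endboard [ 0.595 -0.331  0.064]
```

```bash
cat > go.py <<'E'
from h import *; import sys
# go.py x y z yawdeg : offsets (cm, tool axes) and roll to reach TCP pose; jaw axis at yaw (mod 180)
s,r=st(); a=sys.argv[1:]; d=np.array([float(v) for v in a[:3]])-s["tool_pos"]
print("offset",np.round(r.T@d*100,2),"rows",round(np.linalg.norm(d)/.0417,1))
if len(a)>3:
    cur=np.degrees(np.arctan2(r[1,0],r[0,0])); j6=s["joint_positions"][5]; j1=s["joint_positions"][0]; nj1=np.arctan2(float(a[1]),float(a[0]))
    for k in(0,180): 
        dy=(float(a[3])+k-cur+180)%360-180; print("roll",round(-np.radians(dy),3),"-> j6",round(j6-np.radians(dy)+nj1-j1,2))
E
python3 - <<'E'
from h import *
c0=np.array([.5485,-.220]);e=np.array([.415,-.91]);n=np.array([.91,.415])
P=np.concatenate([np.load(f"pics/{k}0.npy").reshape(-1,3) for k in("scene","side")])
m=(P[:,2]>.033)&(P[:,2]<.043)&(P[:,0]>.2)&(P[:,0]<.6)&(P[:,1]<-.2)&(P[:,1]>-.6)
Q=P[m][:,:2]; u=(Q-c0)@n; v=(Q-c0)@e
Q=Q[~((abs(u)<.08)&(abs(v)<.14))]
print(cv2.minAreaRect((Q*1000).astype(np.float32)), cv2.boxPoints(cv2.minAreaRect((Q*1000).astype(np.float32))))
E
python3 go.py .578 .3465 .2 -88
```

```text
((425.3967590332031, -384.3375244140625), (153.89434814453125, 257.8863525390625), 29.579517364501953) [[ 294.82764 -310.18286]
 [ 422.12836 -534.4592 ]
 [ 555.9659  -458.4922 ]
 [ 428.66516 -234.21582]]
t 0.1 p [ 0.166  -0.4978  0.2446] x [ 0.316 -0.949 -0.001] y [-0.     0.001 -1.   ] z [0.949 0.316 0.   ] F [-0.63  0.76 -0.59] g 0.997
offset [-67.06   4.56  65.79] rows 22.6
roll 0.287 -> j6 2.08
roll -2.855 -> j6 -1.07
```

```bash
python3 -m creep '{"offset":[[-36,0,36],[-36,0,36],[-36,0,36],[-36,0,36],[-36,0,36],[-36,0,36],[-36,0,36],[-36,0,36],[-36,0,36],[-36,0,36],[-36,0,36],[-36,0,36]],"roll":[0.1,0.2,0.287,0.287,0.287,0.287,0.287,0.287,0.287,0.287,0.287,0.287],"claw":[1,1,1,1,1,1,1,1,1,1,1,1]}' 60; python3 go.py .578 .3465 .16 -88
```

```text
t: 1.1
tool_pos: [0.3898, -0.0486, 0.245]
tcp_rot: [-0.508, 0.492, -0.491, 0.509]
wrist_force: [1.2, -1.8, 0.1]
grip_width: 0.999
t 1.1 p [ 0.3898 -0.0486  0.245 ] x [ 0.035 -0.999 -0.001] y [-0.     0.001 -1.   ] z [0.999 0.035 0.   ] F [ 1.19 -1.81  0.13] g 0.999
offset [-38.82   8.55  20.19] rows 10.7
roll -0.0 -> j6 2.08
roll 3.142 -> j6 5.22
```

```bash
python3 -m creep '{"offset":[[-38.8,8.5,20.2],[-38.8,8.5,20.2],[-38.8,8.5,20.2],[-38.8,8.5,20.2],[-38.8,8.5,20.2],[-38.8,8.5,20.2],[-38.8,8.5,20.2],[-38.8,8.5,20.2],[-38.8,8.5,20.2],[-38.8,8.5,20.2],[-38.8,8.5,20.2],[-38.8,8.5,20.2]],"roll":[0,0,0,0,0,0,0,0,0,0,0,0],"claw":[1,1,1,1,1,1,1,1,1,1,1,1]}'; python3 go.py .578 .3465 .03 -88; python3 -c "
from seg import *
im,d,W=cloud('side'); cv2.imwrite('pics/side1.png',im); cases([W])"
```

```text
t: 2.1
tool_pos: [0.5774, 0.3504, 0.1548]
tcp_rot: [0.511, -0.492, 0.489, -0.508]
wrist_force: [-0.6, -0.4, -0.9]
grip_width: 1.001
t 2.1 p [0.5774 0.3504 0.1548] x [ 0.039 -0.999  0.001] y [-0.006 -0.001 -1.   ] z [ 0.999  0.039 -0.006] F [-0.6  -0.4  -0.95] g 1.001
offset [ 0.38 12.48  0.12] rows 3.0
roll 0.004 -> j6 2.08
roll -3.138 -> j6 -1.07
xy 0.4323 0.233 size 96 62 yaw 12.9 [long axis dir xy: [0.975 0.223] ] zmed 0.0593 zmax 0.0634 area 5373
xy 0.4338 0.3469 size 96 61 yaw 1.6 [long axis dir xy: [1.    0.028] ] zmed 0.0592 zmax 0.0641 area 5457
xy 0.5155 0.036 size 170 148 yaw 9.5 [long axis dir xy: [0.986 0.164] ] zmed 0.0595 zmax 0.07 area 7051
xy 0.577 0.3468 size 96 62 yaw 3.7 [long axis dir xy: [0.998 0.065] ] zmed 0.0592 zmax 0.0643 area 5455
xy 0.7119 0.0744 size 81 56 yaw 41.9 [long axis dir xy: [0.744 0.668] ] zmed 0.0584 zmax 0.0699 area 2421
```

View pics/side1.png

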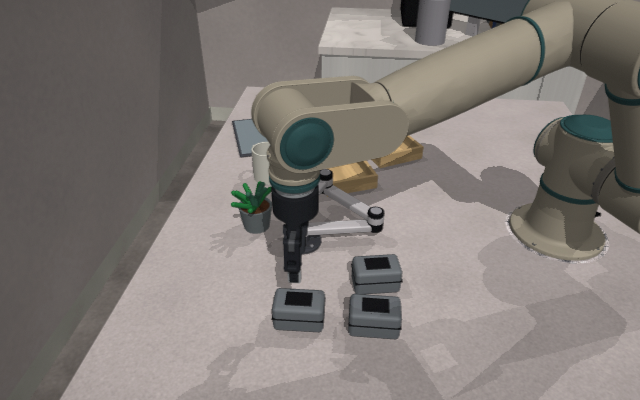

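The gripper (tip near 293,278) hangs above case C (298,310). The other two cases have not moved.

```bash
python3 -m creep '{"offset":[[0.4,4,0.1],[0.4,8,0.1],[0.4,11,0.1],[0.4,12.5,0.1],[0.4,12.5,0.1],[0.4,12.5,0.1],[0.4,12.5,0.1],[0.4,12.5,0.1],[0.4,12.5,0.1],[0.4,12.5,0.1],[0.4,12.5,0.1],[0.4,12.5,0.1]],"roll":[0,0,0,0,0,0,0,0,0,0,0,0],"claw":[1,1,1,1,1,1,-1,-1,-1,-1,-1,-1]}' 70; python3 -m creep '{"offset":[[0,-2,0],[0,-5,0],[0,-9,0],[0,-13,0],[0,-16,0],[0,-18,0],[0,-18,0],[0,-18,0],[0,-18,0],[0,-18,0],[0,-18,0],[0,-18,0]],"roll":[0,0,0,0,0,0,0,0,0,0,0,0],"claw":[-1,-1,-1,-1,-1,-1,-1,-1,-1,-1,-1,-1]}'; python3 go.py .5248 -.168 .21 -155.5;python3 go.py .397 -.334 .21 -150.4
```

```text
t: 3.15
tool_pos: [0.5795, 0.3449, 0.035]
tcp_rot: [-0.509, 0.491, -0.49, 0.51]
wrist_force: [-0.1, -0.7, 6.7]
grip_width: 0.697
t: 4.15
tool_pos: [0.5791, 0.3445, 0.2135]
tcp_rot: [0.51, -0.491, 0.49, -0.509]
wrist_force: [0.6, 0.2, -0.5]
grip_width: 0.693
t 4.15 p [0.5791 0.3445 0.2135] x [ 0.038 -0.999 -0.   ] y [-0.002  0.    -1.   ] z [ 0.999  0.038 -0.002] F [ 0.59  0.21 -0.55] g 0.693
offset [51.01  0.35 -7.36] rows 12.4
roll 1.181 -> j6 2.4
roll -1.961 -> j6 -0.74
t 4.15 p [0.5791 0.3445 0.2135] x [ 0.038 -0.999 -0.   ] y [-0.002  0.    -1.   ] z [ 0.999  0.038 -0.002] F [ 0.59  0.21 -0.55] g 0.693
offset [ 67.11   0.38 -20.76] rows 16.8
roll 1.092 -> j6 1.93
roll -2.05 -> j6 -1.22
```

```bash
cat > wt.py <<'E'
from h import *
f=[];
for i in range(8): f.append(ctrl.sense()["wrist_force"][2]); ctrl.capture("wrist")
print("Fz",np.mean(f).round(2),np.std(f).round(2),"grip",ctrl.sense()["grip_width"])
E
python3 wt.py
```

```text
Fz -0.88 0.51 grip 0.6980257619263687
```

```bash
python3 -m creep '{"offset":[[4,0,-1.2],[8,0,-2.4],[12,0,-3.7],[16,0,-5],[20,0,-6.2],[24,0,-7.4],[28,0,-8.7],[32,0,-9.9],[36,0,-11.1],[40,0,-12.4],[43,0,-13.3],[46,0,-14.2]],"roll":[0.1,0.2,0.3,0.4,0.5,0.6,0.7,0.8,0.9,1.0,1.09,1.09],"claw":[-1,-1,-1,-1,-1,-1,-1,-1,-1,-1,-1,-1]}'; python3 go.py .397 -.334 .15 -150.4
```

```text
t: 5.55
tool_pos: [0.454, -0.1223, 0.2149]
tcp_rot: [-0.179, 0.684, -0.684, 0.18]
wrist_force: [1.0, 0.4, -1.2]
grip_width: 0.693
t 5.55 p [ 0.454  -0.1223  0.2149] x [-0.871 -0.491 -0.001] y [ 0.001  0.001 -1.   ] z [ 0.491 -0.871 -0.   ] F [ 1.02  0.41 -1.21] g 0.693
offset [15.36  6.47 15.65] rows 5.5
roll -0.004 -> j6 1.93
roll 3.138 -> j6 5.07
```

```bash
python3 -m creep '{"offset":[[3,0,3],[6,1,6],[9,2,9],[12,4,12],[15.4,6,15.7],[15.4,6.5,15.7],[15.4,6.5,15.7],[15.4,6.5,15.7],[15.4,6.5,15.7]],"roll":[0,0,0,0,0,0,0,0,0],"claw":[-1,-1,-1,-1,-1,-1,-1,-1,-1]}'; python3 go.py .397 -.334 .043 -150.4; python3 -c "
from seg import *
im,d,W=cloud('scene'); cv2.imwrite('pics/scene1.png',im[80:260,120:440].repeat(2,0).repeat(2,1)); cases([W],box=(.3,.7,.15,.5))"
```

```text
t: 6.3
tool_pos: [0.3972, -0.3344, 0.1502]
tcp_rot: [-0.179, 0.684, -0.684, 0.18]
wrist_force: [0.7, 0.5, -0.4]
grip_width: 0.694
t 6.3 p [ 0.3972 -0.3344  0.1502] x [-0.871 -0.491 -0.002] y [ 0.002  0.001 -1.   ] z [ 0.491 -0.871  0.   ] F [ 0.7   0.51 -0.43] g 0.694
offset [ 0.02 10.72 -0.04] rows 2.6
roll -0.004 -> j6 1.93
roll 3.138 -> j6 5.07
xy 0.4347 0.2323 size 98 60 yaw 10.7 [long axis dir xy: [0.982 0.186] ] zmed 0.0591 zmax 0.0643 area 5136
xy 0.4366 0.3457 size 99 60 yaw 0.9 [long axis dir xy: [1.    0.016] ] zmed 0.059 zmax 0.0656 area 5411
```

View pics/scene1.png

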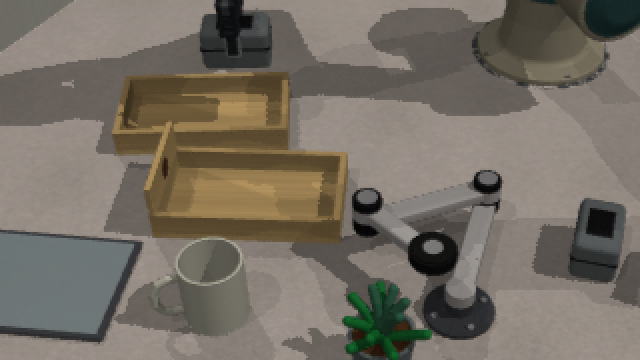

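The held case (crop 235,40) hangs above the low tray (crop 205,110). The two remaining cases are where they were, so I'm lowering.

```bash
python3 -m creep '{"offset":[[0,3,0],[0,6,0],[0,8,0],[0,9.5,0],[0,10.5,0],[0,10.6,0],[0,10.6,0],[0,10.6,0],[0,10.6,0],[0,10.6,0],[0,10.6,0],[0,10.6,0]],"roll":[0,0,0,0,0,0,0,0,0,0,0,0],"claw":[-1,-1,-1,-1,-1,-1,-1,-1,0.7,0.7,0.7,0.7]}'; python3 -m creep '{"offset":[[0,0,0],[0,-3,0],[0,-7,0],[0,-11,0],[0,-15,0],[0,-17,0],[0,-17,0],[0,-17,0]],"roll":[0,0,0,0,0,0,0,0],"claw":[0.7,0.7,0.7,0.7,0.7,1,1,1]}'; python3 go.py .434 .233 .2 -79 ; python3 -c "
from seg import *
im,d,W=cloud('side'); cases([W],box=(.2,.7,-.5,-.2));im,d,W=cloud('side'); cases([W],box=(.2,.7,.15,.5))"; python3 wt.py
```

```text
t: 7.35
tool_pos: [0.3979, -0.3343, 0.0451]
tcp_rot: [0.179, -0.683, 0.684, -0.181]
wrist_force: [0.1, -0.5, 0.2]
grip_width: 0.847
t: 8.02
tool_pos: [0.3978, -0.3346, 0.2164]
tcp_rot: [0.178, -0.683, 0.685, -0.181]
wrist_force: [-0.1, 0.4, 0.0]
grip_width: 1.002
t 8.0167 p [ 0.3978 -0.3346  0.2164] x [-0.871 -0.491 -0.003] y [ 0.005 -0.003 -1.   ] z [ 0.491 -0.871  0.005] F [-0.06  0.4   0.04] g 1.002
offset [-31.03   1.51 -47.67] rows 13.6
roll -1.249 -> j6 1.87
roll 1.892 -> j6 5.01
xy 0.3964 -0.3302 size 100 65 yaw 118.6 [long axis dir xy: [-0.479  0.878] ] zmed 0.0627 zmax 0.07 area 1984
xy 0.5973 -0.3282 size 145 14 yaw 25.1 [long axis dir xy: [0.906 0.424] ] zmed 0.0577 zmax 0.0699 area 1151
xy 0.432 0.2336 size 96 63 yaw 11.0 [long axis dir xy: [0.982 0.191] ] zmed 0.0593 zmax 0.0635 area 5409
xy 0.4338 0.3468 size 96 62 yaw 1.7 [long axis dir xy: [1.    0.029] ] zmed 0.0593 zmax 0.0647 area 5413
Fz -0.2 0.47 grip 0.9970713098693049
```

```bash
python3 -m creep '{"offset":[[-2.3,0,-3.5],[-4.6,0,-7],[-6.9,0,-10.5],[-9.2,0,-14],[-11.5,0,-17.5],[-13.8,0,-21],[-16,0,-24.5],[-18.3,0,-28],[-20.6,0,-31.5],[-22.8,0,-35],[-25,0,-38.5],[-27.3,0,-42]],"roll":[-0.1,-0.2,-0.3,-0.4,-0.5,-0.6,-0.7,-0.8,-0.9,-1.0,-1.1,-1.2],"claw":[1,1,1,1,1,1,1,1,1,1,1,1]}';  python3 go.py .434 .233 .12 -79
```

```text
t: 9.52
tool_pos: [0.4283, 0.1669, 0.215]
tcp_rot: [-0.535, 0.461, -0.462, 0.536]
wrist_force: [0.5, -1.0, 1.0]
grip_width: 1.0
t 9.5167 p [0.4283 0.1669 0.215 ] x [ 0.147 -0.989  0.   ] y [ 0.003  0.    -1.   ] z [0.989 0.147 0.003] F [ 0.54 -0.96  1.02] g 1.0
offset [-6.45  9.5   1.51] rows 2.8
roll -0.044 -> j6 1.87
roll 3.098 -> j6 5.01
```

```bash
python3 -m creep '{"offset":[[-3,1,0.8],[-6.5,4,1.5],[-6.5,8,1.5],[-6.5,12,1.5],[-6.5,15,1.5],[-6.5,18,1.5],[-6.5,18,1.5],[-6.5,18,1.5],[-6.5,18,1.5],[-6.5,18,1.5],[-6.5,18,1.5],[-6.5,18,1.5]],"roll":[-0.04,-0.04,-0.04,-0.04,-0.04,-0.04,-0.04,-0.04,-0.04,-0.04,-0.04,-0.04],"claw":[1,1,1,1,1,1,1,-1,-1,-1,-1,-1]}' 70; python3 -m creep '{"offset":[[0,0,0],[0,-3,0],[0,-7,0],[0,-11,0],[0,-15,0],[0,-18,0],[0,-18,0],[0,-18,0],[0,-18,0]],"roll":[0,0,0,0,0,0,0,0,0],"claw":[-1,-1,-1,-1,-1,-1,-1,-1,-1]}'; python3 wt.py;  python3 go.py .5248 -.168 .21 -155.5;python3 go.py .4535 -.4335 .21 -150.4
```

```text
t: 10.52
tool_pos: [0.4358, 0.2341, 0.0378]
tcp_rot: [-0.542, 0.449, -0.453, 0.547]
wrist_force: [-0.7, 0.2, 7.3]
grip_width: 0.693
t: 11.27
tool_pos: [0.4338, 0.2335, 0.2165]
tcp_rot: [-0.543, 0.45, -0.452, 0.546]
wrist_force: [-0.1, 0.5, -2.9]
grip_width: 0.693
Fz -3.01 0.25 grip 0.6940003002669195
t 11.6667 p [0.4342 0.2337 0.2172] x [ 0.187 -0.982 -0.   ] y [ 0.007  0.002 -1.   ] z [0.982 0.187 0.007] F [-1.03 -0.11 -2.49] g 0.694
offset [41.16  0.72  1.39] rows 9.9
roll 1.331 -> j6 2.4
roll -1.811 -> j6 -0.74
t 11.6667 p [0.4342 0.2337 0.2172] x [ 0.187 -0.982 -0.   ] y [ 0.007  0.002 -1.   ] z [0.982 0.187 0.007] F [-1.03 -0.11 -2.49] g 0.694
offset [ 65.91   0.62 -10.57] rows 16.0
roll 1.242 -> j6 1.86
roll -1.9 -> j6 -1.28
```

```bash
python3 -m creep '{"offset":[[3.5,0,0.1],[7,0,0.2],[10.5,0,0.3],[14,0,0.5],[17.5,0,0.6],[21,0,0.7],[24.5,0,0.8],[28,0,0.9],[31.5,0,1.1],[35,0,1.2],[38.5,0,1.3],[41.2,0,1.4]],"roll":[0.12,0.24,0.36,0.48,0.6,0.72,0.84,0.96,1.08,1.2,1.33,1.33],"claw":[-1,-1,-1,-1,-1,-1,-1,-1,-1,-1,-1,-1]}';  python3 go.py .5248 -.168 .1 -155.5
```

```text
t: 12.67
tool_pos: [0.525, -0.1711, 0.2169]
tcp_rot: [0.145, -0.691, 0.692, -0.15]
wrist_force: [0.9, 1.5, -2.4]
grip_width: 0.693
t 12.6667 p [ 0.525  -0.1711  0.2169] x [-0.913 -0.408 -0.007] y [ 0.007  0.001 -1.   ] z [ 0.408 -0.913  0.002] F [ 0.89  1.46 -2.45] g 0.693
offset [-0.03 11.69 -0.31] rows 2.8
roll -0.007 -> j6 2.4
roll 3.135 -> j6 5.55
```

```bash
python3 -m creep '{"offset":[[0,4,-0.3],[0,8,-0.3],[0,12,-0.3],[0,14.5,-0.3],[0,16,-0.3],[0,16.9,-0.3],[0,16.9,-0.3],[0,16.9,-0.3],[0,16.9,-0.3],[0,16.9,-0.3],[0,16.9,-0.3],[0,16.9,-0.3]],"roll":[0,0,0,0,0,0,0,0,0,0,0,0],"claw":[-1,-1,-1,-1,-1,-1,-1,-1,0.7,0.7,0.7,0.7]}'; python3 -m creep '{"offset":[[0,0,0],[0,-3,0],[0,-7,0],[0,-11,0],[0,-15,0],[0,-17,0],[0,-17,0],[0,-17,0]],"roll":[0,0,0,0,0,0,0,0],"claw":[0.7,0.7,0.7,0.7,0.7,1,1,1]}'; python3 -c "
from seg import *
im,d,W=cloud('side'); cases([W]);cv2.imwrite('pics/side2.png',im)"; python3 go.py .435 .346 .2 -88.4
```

```text
t: 13.67
tool_pos: [0.5252, -0.1683, 0.0485]
tcp_rot: [0.145, -0.691, 0.692, -0.15]
wrist_force: [-0.7, -1.2, -0.5]
grip_width: 0.85
t: 14.33
tool_pos: [0.5244, -0.1686, 0.22]
tcp_rot: [0.144, -0.691, 0.692, -0.151]
wrist_force: [-0.5, 0.4, -0.2]
grip_width: 1.003
xy 0.3977 -0.3288 size 99 61 yaw 118.1 [long axis dir xy: [-0.471  0.882] ] zmed 0.0642 zmax 0.07 area 2694
xy 0.4338 0.3474 size 96 62 yaw 2.0 [long axis dir xy: [0.999 0.036] ] zmed 0.0593 zmax 0.0636 area 5470
xy 0.5316 0.0396 size 206 151 yaw 11.6 [long axis dir xy: [0.979 0.202] ] zmed 0.0563 zmax 0.0699 area 8144
xy 0.5238 -0.162 size 99 60 yaw 114.1 [long axis dir xy: [-0.408  0.913] ] zmed 0.0662 zmax 0.07 area 3232
xy 0.597 -0.3283 size 145 13 yaw 23.3 [long axis dir xy: [0.918 0.396] ] zmed 0.0579 zmax 0.07 area 1118
xy 0.711 0.074 size 80 54 yaw 43.8 [long axis dir xy: [0.722 0.692] ] zmed 0.0585 zmax 0.0699 area 2437
xy 0.7276 -0.131 size 75 32 yaw 20.4 [long axis dir xy: [0.937 0.348] ] zmed 0.058 zmax 0.0699 area 551
t 14.3833 p [ 0.5238 -0.1684  0.218 ] x [-0.913 -0.408 -0.007] y [ 0.008  0.001 -1.   ] z [ 0.408 -0.913  0.002] F [ 0.58  0.8  -1.07] g 1.0
offset [-12.89   1.79 -50.58] rows 12.5
roll -1.178 -> j6 2.22
roll 1.963 -> j6 5.36
```

View pics/side2.png

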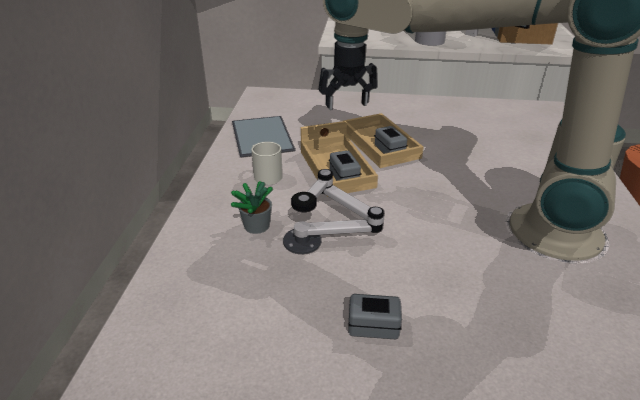

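Two cases lie flat in their trays: the empty one at (390,139) and the full one at (345,163). The last case is at (375,315).

```bash
python3 -m creep '{"offset":[[-0.9,0,-3.5],[-1.8,0,-7],[-2.7,0,-10.5],[-3.6,0,-14],[-4.5,0,-17.5],[-5.4,0,-21],[-6.3,0,-24.5],[-7.2,0,-28],[-8.1,0,-31.5],[-9,0,-35],[-10,0,-39],[-11,0,-43]],"roll":[-0.1,-0.2,-0.3,-0.4,-0.5,-0.6,-0.7,-0.8,-0.9,-1.0,-1.1,-1.178],"claw":[1,1,1,1,1,1,1,1,1,1,1,1]}';  python3 go.py .4355 .3465 .033 -88.2
```

```text
t: 15.38
tool_pos: [0.4473, 0.2704, 0.2158]
tcp_rot: [-0.507, 0.49, -0.493, 0.509]
wrist_force: [1.1, 0.7, 0.7]
grip_width: 1.0
t 15.3833 p [0.4473 0.2704 0.2158] x [ 0.032 -0.999  0.001] y [ 0.005 -0.001 -1.   ] z [0.999 0.032 0.005] F [1.12 0.71 0.73] g 1.0
offset [-7.66 18.27 -1.01] rows 4.8
roll 0.001 -> j6 2.21
roll -3.141 -> j6 -0.93
```

```bash
python3 -m creep '{"offset":[[-3.5,1,-0.5],[-7.7,3,-1],[-7.7,7,-1],[-7.7,11,-1],[-7.7,15,-1],[-7.7,18,-1],[-7.7,18,-1],[-7.7,18,-1],[-7.7,18,-1],[-7.7,18,-1],[-7.7,18,-1],[-7.7,18,-1]],"roll":[0,0,0,0,0,0,0,0,0,0,0,0],"claw":[1,1,1,1,1,1,1,-1,-1,-1,-1,-1]}' 70; python3 -m creep '{"offset":[[0,0,0],[0,-3,0],[0,-7,0],[0,-11,0],[0,-15,0],[0,-18,0],[0,-18,0],[0,-18,0],[0,-18,0]],"roll":[0,0,0,0,0,0,0,0,0],"claw":[-1,-1,-1,-1,-1,-1,-1,-1,-1]}'; python3 wt.py;  python3 go.py .572 -.272 .21 -155.5;python3 go.py .4535 -.4335 .21 -150.4
```

```text
t: 16.38
tool_pos: [0.4368, 0.3477, 0.0382]
tcp_rot: [-0.506, 0.49, -0.493, 0.51]
wrist_force: [0.2, 0.9, 6.2]
grip_width: 0.691
t: 17.13
tool_pos: [0.435, 0.3471, 0.2171]
tcp_rot: [-0.506, 0.49, -0.493, 0.51]
wrist_force: [0.5, -0.6, -1.2]
grip_width: 0.692
Fz -0.82 0.53 grip 0.6931606550894801
t 17.5333 p [0.4352 0.3473 0.2176] x [ 0.032 -0.999 -0.001] y [ 0.007  0.001 -1.   ] z [0.999 0.032 0.007] F [ 0.42  0.19 -0.19] g 0.693
offset [62.34  0.79 11.66] rows 15.2
roll 1.176 -> j6 2.27
roll -1.966 -> j6 -0.87
t 17.5333 p [0.4352 0.3473 0.2176] x [ 0.032 -0.999 -0.001] y [ 0.007  0.001 -1.   ] z [0.999 0.032 0.007] F [ 0.42  0.19 -0.19] g 0.693
offset [78.1   0.68 -0.7 ] rows 18.7
roll 1.087 -> j6 1.86
roll -2.055 -> j6 -1.28
```

```bash
python3 -m creep '{"offset":[[4,0,0],[8,0,0],[12,0,0],[16,0,0],[20,0,0],[24,0,0],[28,0,0],[32,0,0],[36,0,0],[40,0,0],[44,0,-0.4],[48,0,-0.4]],"roll":[0.1,0.2,0.3,0.4,0.5,0.6,0.7,0.8,0.9,1.0,1.087,1.087],"claw":[-1,-1,-1,-1,-1,-1,-1,-1,-1,-1,-1,-1]}'; python3 go.py .4535 -.4335 .16 -150.4
```

```text
t: 18.53
tool_pos: [0.4461, -0.1346, 0.2173]
tcp_rot: [0.176, -0.684, 0.684, -0.182]
wrist_force: [0.0, -0.3, -0.1]
grip_width: 0.693
t 18.5333 p [ 0.4461 -0.1346  0.2173] x [-0.872 -0.489 -0.007] y [ 0.008  0.001 -1.   ] z [ 0.489 -0.872  0.003] F [ 0.05 -0.28 -0.06] g 0.693
offset [14.02  5.7  26.42] rows 7.3
roll -0.005 -> j6 1.86
roll 3.136 -> j6 5.0
```

```bash
python3 -m creep '{"offset":[[2,0,3.5],[4,0,7],[6,0,10.5],[8,0,14],[10,0,17.5],[12,1,21],[14,3,24.5],[14,5.7,26.4],[14,5.7,26.4],[14,5.7,26.4],[14,5.7,26.4]],"roll":[0,0,0,0,0,0,0,0,0,0,0],"claw":[-1,-1,-1,-1,-1,-1,-1,-1,-1,-1,-1]}'; python3 go.py .4535 -.4335 .049 -150.4
```

```text
t: 19.45
tool_pos: [0.4539, -0.4329, 0.1609]
tcp_rot: [0.176, -0.684, 0.685, -0.182]
wrist_force: [1.5, -0.7, -0.9]
grip_width: 0.692
t 19.45 p [ 0.4539 -0.4329  0.1609] x [-0.872 -0.49  -0.008] y [ 0.008  0.001 -1.   ] z [ 0.49  -0.872  0.004] F [ 1.52 -0.68 -0.94] g 0.692
offset [ 0.15 11.19 -0.  ] rows 2.7
roll -0.005 -> j6 1.86
roll 3.137 -> j6 5.0
```

```bash
python3 -m creep '{"offset":[[0,4,0],[0,7,0],[0,9.5,0],[0,10.5,0],[0,11.2,0],[0,11.2,0],[0,11.2,0],[0,11.2,0],[0,11.2,0],[0,11.2,0],[0,11.2,0],[0,11.2,0]],"roll":[0,0,0,0,0,0,0,0,0,0,0,0],"claw":[-1,-1,-1,-1,-1,-1,-1,-1,0.7,0.7,0.7,0.7]}'; python3 -m creep '{"offset":[[0,0,0],[0,-3,0],[0,-7,0],[0,-11,0],[0,-15,0],[0,-17,0],[0,-17,0],[0,-17,0]],"roll":[0,0,0,0,0,0,0,0],"claw":[0.7,0.7,0.7,0.7,0.7,0.7,0.7,0.7]}'; python3 -c "
from seg import *
im,d,W=cloud('side'); cases([W]);cv2.imwrite('pics/side3.png',im[80:280,180:460].repeat(2,0).repeat(2,1));
for z0,z1 in((.1,.107),(.094,.1),(.076,.082)): print(z0);cases([W],z0,z1,(.4,.7,-.1,.15))
im,d,W=cloud('scene');
for z0,z1 in((.1,.107),(.094,.1),(.076,.082)): print(z0);cases([W],z0,z1,(.4,.7,-.1,.15))
"
```

```text
t: 20.45
tool_pos: [0.455, -0.433, 0.0494]
tcp_rot: [0.176, -0.683, 0.685, -0.182]
wrist_force: [-0.2, -0.0, -0.7]
grip_width: 0.845
t: 21.12
tool_pos: [0.4538, -0.4334, 0.2211]
tcp_rot: [0.175, -0.682, 0.686, -0.183]
wrist_force: [-0.5, -0.3, -0.5]
grip_width: 0.849
xy 0.3974 -0.3285 size 101 62 yaw 120.0 [long axis dir xy: [-0.5    0.866] ] zmed 0.0641 zmax 0.07 area 2726
xy 0.4583 -0.426 size 100 58 yaw 123.7 [long axis dir xy: [-0.555  0.832] ] zmed 0.0631 zmax 0.07 area 1658
xy 0.5323 0.0403 size 206 151 yaw 11.8 [long axis dir xy: [0.979 0.205] ] zmed 0.0566 zmax 0.07 area 8224
xy 0.524 -0.1617 size 96 60 yaw 114.2 [long axis dir xy: [-0.41   0.912] ] zmed 0.0665 zmax 0.07 area 3272
xy 0.597 -0.3292 size 144 17 yaw 23.1 [long axis dir xy: [0.92  0.393] ] zmed 0.0581 zmax 0.07 area 1219
xy 0.712 0.0725 size 80 54 yaw 45.0 [long axis dir xy: [0.707 0.707] ] zmed 0.0583 zmax 0.07 area 2250
xy 0.7276 -0.1308 size 75 32 yaw 20.4 [long axis dir xy: [0.937 0.348] ] zmed 0.0575 zmax 0.0698 area 515
xy 0.744 -0.19 size 53 17 yaw 14.0 [long axis dir xy: [0.97  0.243] ] zmed 0.0627 zmax 0.07 area 353
0.1
xy 0.5651 -0.0351 size 37 35 yaw 56.3 [long axis dir xy: [0.555 0.832] ] zmed 0.1029 zmax 0.1055 area 958
0.094
xy 0.604 0.0748 size 58 57 yaw 177.0 [long axis dir xy: [-0.999  0.053] ] zmed 0.0978 zmax 0.1 area 2392
0.076
xy 0.4371 0.0773 size 35 33 yaw 32.0 [long axis dir xy: [0.848 0.53 ] ] zmed 0.079 zmax 0.0813 area 896
0.1
xy 0.5669 -0.0352 size 35 35 yaw 36.9 [long axis dir xy: [0.8 0.6] ] zmed 0.1026 zmax 0.1066 area 873
0.094
xy 0.6057 0.0733 size 59 58 yaw 65.6 [long axis dir xy: [0.414 0.91 ] ] zmed 0.0976 zmax 0.1 area 2471
0.076
xy 0.439 0.0769 size 37 35 yaw 14.0 [long axis dir xy: [0.97  0.243] ] zmed 0.0783 zmax 0.0815 area 954
```

View pics/side3.png

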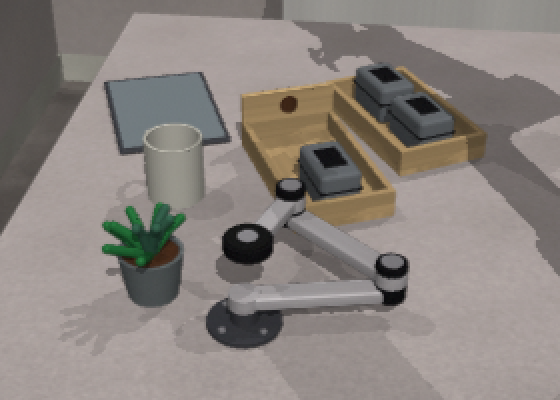

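```bash
python3 -c "
from seg import *
for n in ('scene','side'):
  im,d,W=cloud(n); 
  for c in((.455,-.43),(.397,-.330),(.524,-.163)):
    m=(abs(W[...,0]-c[0])<.04)&(abs(W[...,1]-c[1])<.04)&(W[...,2]>.055)&(W[...,2]<.12); Q=W[m]
    A=np.c_[Q[:,:2]-c,np.ones(len(Q))]; k=np.ones(len(Q),bool)
    for _ in range(4):
      f=np.linalg.lstsq(A[k],Q[k,2],rcond=None)[0]; k=abs(A@f-Q[:,2])<.003
    print(n,c,np.round(f,3),k.sum(),len(Q),np.round(np.percentile(Q[:,2],[5,50,95]),3))
"; python3 go.py .64 .03 .2 0
```

```text
scene (0.455, -0.43) [-0.028 -0.022  0.069] 283 387 [0.058 0.068 0.072]
scene (0.397, -0.33) [-0.045 -0.028  0.068] 274 382 [0.058 0.068 0.071]
scene (0.524, -0.163) [-0.018 -0.016  0.069] 386 516 [0.058 0.068 0.072]
side (0.455, -0.43) [-0.03  -0.014  0.069] 196 262 [0.059 0.069 0.072]
side (0.397, -0.33) [-0.017 -0.035  0.069] 232 315 [0.058 0.069 0.072]
side (0.524, -0.163) [-0.02  -0.019  0.069] 302 394 [0.059 0.069 0.071]
t 21.3167 p [ 0.4531 -0.4325  0.2172] x [-0.872 -0.49  -0.007] y [ 0.006  0.003 -1.   ] z [ 0.49  -0.872  0.001] F [ 0.14 -0.35 -1.22] g 0.853
offset [-38.93   1.97 -31.18] rows 12.0
roll -2.63 -> j6 0.05
roll 0.512 -> j6 3.19
```

All three cases are level, with tops at 69 mm (tray floor plus 60). Plan for the plate section: go down on the plant-free side of its bar, about 70 mm from the wrist.

```bash
python3 -m creep '{"offset":[[-3,0,-3],[-6,0,-6],[-9,0,-9],[-12,0,-12],[-15,0,-15],[-18,0,-18],[-21,0,-21],[-24,0,-24],[-27,0,-26],[-30,0,-27.5],[-33,0,-29],[-35,0,-30]],"roll":[-0.11,-0.22,-0.33,-0.44,-0.55,-0.66,-0.77,-0.88,-0.99,-1.1,-1.2,-1.3],"claw":[-1,-1,-1,-1,-1,-1,-1,-1,-1,-1,-1,-1]}'; python3 go.py .629 .017 .12 -76; python3 -c "
from plant import ctrl; print(ctrl.tip_extent)"
```

```text
t: 22.32
tool_pos: [0.6118, 0.0035, 0.2178]
tcp_rot: [-0.556, 0.434, -0.435, 0.56]
wrist_force: [-0.3, -0.9, 0.3]
grip_width: 0.0
t 22.3167 p [0.6118 0.0035 0.2178] x [ 0.246 -0.969 -0.002] y [ 0.004  0.004 -1.   ] z [0.969 0.246 0.005] F [-0.27 -0.87  0.32] g 0.0
offset [-0.87  9.79  1.95] rows 2.4
roll 0.004 -> j6 1.35
roll -3.138 -> j6 -1.79
0.014
```

```bash
python3 -m creep '{"offset":[[-0.9,1,2],[-0.9,4,2],[-0.9,8,2],[-0.9,11,2],[-0.9,12.8,2],[-0.9,12.8,2],[-0.9,12.8,2]],"roll":[0,0,0,0,0,0,0],"claw":[-1,-1,-1,-1,-1,-1,-1]}'
python3 - <<'E'
from h import *
s,r=st(); W=np.array([.566,-.035]); p=s["tool_pos"]
for a in range(75,145,6):
    f=np.radians(a); u=np.array([np.cos(f),np.sin(f)]); n=np.array([-u[1],u[0]])
    q=W+.07*u-.024*n; d=np.array([*(q-p[:2]),.090-p[2]]); print(a,np.round(r.T@d*100,1))
E
```

```text
t: 22.9
tool_pos: [0.6286, 0.0176, 0.0883]
tcp_rot: [-0.557, 0.435, -0.434, 0.559]
wrist_force: [0.1, 0.6, 1.2]
grip_width: 0.002
t 22.9 p [0.6286 0.0176 0.0883] x [ 0.246 -0.969 -0.003] y [ 0.     0.004 -1.   ] z [0.969 0.246 0.001] F [0.07 0.56 1.21] g 0.002
75 [-1.4 -0.2 -1.9]
81 [-1.9 -0.2 -2.4]
87 [-2.4 -0.2 -3. ]
93 [-2.8 -0.2 -3.6]
99 [-3.2 -0.2 -4.3]
105 [-3.5 -0.2 -5.1]
111 [-3.7 -0.2 -5.8]
117 [-3.8 -0.2 -6.6]
123 [-3.8 -0.2 -7.3]
129 [-3.8 -0.2 -8.1]
135 [-3.7 -0.2 -8.9]
141 [-3.5 -0.2 -9.6]
```

```bash
python3 -m creep '{"offset":[[-1.4,-0.2,-1.9],[-1.9,-0.2,-2.4],[-2.4,-0.2,-3],[-2.8,-0.2,-3.6],[-3.2,-0.2,-4.3],[-3.5,-0.2,-5.1],[-3.7,-0.2,-5.8],[-3.8,-0.2,-6.6],[-3.8,-0.2,-7.3],[-3.8,-0.2,-8.1],[-3.8,-0.2,-8.1]],"roll":[0,0,0,0,0,0,0,0,0,0,0],"claw":[-1,-1,-1,-1,-1,-1,-1,-1,-1,-1,-1]}'
cat > arm.py <<'E'
from seg import *; import sys
for n in("side","scene"):
    im,d,W=cloud(n); cv2.imwrite(f"pics/{n}{sys.argv[1]}.png",im); print(n)
    for z0,z1 in((.1,.107),(.094,.1),(.076,.082)): print(z0);cases([W],z0,z1,(.4,.7,-.1,.37))
E
python3 arm.py 4
```

```text
t: 23.82
tool_pos: [0.5395, 0.0344, 0.0904]
tcp_rot: [-0.557, 0.435, -0.433, 0.559]
wrist_force: [0.1, 1.5, 0.5]
grip_width: 0.002
side
0.1
xy 0.5732 -0.032 size 40 19 yaw 100.3 [long axis dir xy: [-0.179  0.984] ] zmed 0.1029 zmax 0.1057 area 479
0.094
xy 0.4904 0.0532 size 57 56 yaw 10.3 [long axis dir xy: [0.984 0.179] ] zmed 0.0977 zmax 0.1 area 2388
0.076
xy 0.4378 0.0793 size 37 34 yaw 161.6 [long axis dir xy: [-0.949  0.316] ] zmed 0.0786 zmax 0.082 area 937
scene
0.1
xy 0.5677 -0.0349 size 38 34 yaw 51.3 [long axis dir xy: [0.625 0.781] ] zmed 0.1022 zmax 0.1066 area 1002
0.094
xy 0.5018 0.0683 size 54 20 yaw 155.5 [long axis dir xy: [-0.91   0.415] ] zmed 0.0967 zmax 0.0999 area 666
0.076
xy 0.4398 0.0788 size 40 31 yaw 14.9 [long axis dir xy: [0.966 0.258] ] zmed 0.0786 zmax 0.082 area 837
```

View pics/scene4.png

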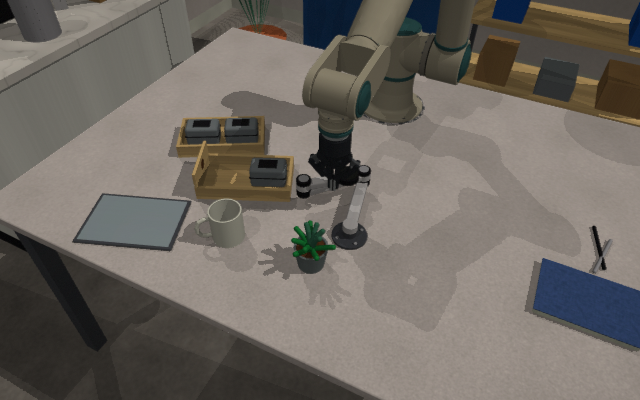

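The plate section is at about 131° with its stop near 139°. The wrist and elbow haven't moved, so I'm pressing on.

```bash
python3 -m creep '{"offset":[[0.2,0,-0.3],[0.4,0,-0.6],[0.5,0,-0.9],[0.6,0,-1.05],[0.7,0,-1.2],[0.7,0,-1.2],[0.7,0,-1.2]],"roll":[0,0,0,0,0,0,0],"claw":[-1,-1,-1,-1,-1,-1,-1]}'; python3 arm.py 5
```

```text
t: 24.5
tool_pos: [0.5298, 0.0246, 0.0897]
tcp_rot: [-0.557, 0.436, -0.433, 0.558]
wrist_force: [0.5, 3.5, -0.8]
grip_width: -0.001
side
0.1
xy 0.565 -0.0392 size 38 24 yaw 101.3 [long axis dir xy: [-0.196  0.981] ] zmed 0.1022 zmax 0.1063 area 654
0.094
xy 0.4767 0.0386 size 58 57 yaw 47.1 [long axis dir xy: [0.68  0.733] ] zmed 0.0976 zmax 0.0999 area 2391
0.076
xy 0.4373 0.0795 size 36 35 yaw 175.9 [long axis dir xy: [-0.997  0.071] ] zmed 0.0787 zmax 0.082 area 948
scene
0.1
xy 0.5643 -0.0406 size 35 35 yaw 116.6 [long axis dir xy: [-0.447  0.894] ] zmed 0.1025 zmax 0.1061 area 939
0.094
xy 0.4872 0.0594 size 46 15 yaw 159.4 [long axis dir xy: [-0.936  0.351] ] zmed 0.0967 zmax 0.0999 area 370
0.076
xy 0.4385 0.0758 size 37 34 yaw 22.6 [long axis dir xy: [0.923 0.385] ] zmed 0.0786 zmax 0.0819 area 943
```

The plate section now lies in line with the forearm (137.9° against 137.0°), and pressing it had begun to move the forearm, so it is on its stop. Next is the forearm, pushed at the wrist knob from the other side.

```bash
python3 -m creep '{"offset":[[-0.5,-0.5,0.9],[-0.5,-3,0.9],[-0.5,-5,0.9],[3,-5,0.5],[6,-5,0],[9.8,-5,-2.6],[9.8,-5,-2.6],[9.8,-3,-2.6],[9.8,-0.3,-2.6],[9.8,-0.3,-2.6],[9.8,-0.3,-2.6]],"roll":[0,0,0,0,0,0,0,0,0,0,0],"claw":[-1,-1,-1,-1,-1,-1,-1,-1,-1,-1,-1]}'
python3 - <<'E'
from h import *
s,r=st(); E=np.array([.438,.0765]); p=s["tool_pos"]
for a in range(-43,21,5):
    f=np.radians(a); u=np.array([np.cos(f),np.sin(f)]); n=np.array([-u[1],u[0]])
    q=E+.17*u-.034*n; d=np.array([*(q-p[:2]),.092-p[2]]); print(a,np.round(q,3),np.round(r.T@d*100,1))
E
```

```text
t: 25.52
tool_pos: [0.5276, -0.0769, 0.0913]
tcp_rot: [0.558, -0.437, 0.432, -0.558]
wrist_force: [-0.1, -1.1, -0.2]
grip_width: -0.001
t 25.5167 p [ 0.5276 -0.0769  0.0913] x [ 0.245 -0.97  -0.005] y [-0.006  0.004 -1.   ] z [ 0.97   0.245 -0.005] F [-0.09 -1.07 -0.17] g -0.001
-43 [ 0.539 -0.064] [-0.9 -0.1  1.4]
-38 [ 0.551 -0.055] [-1.6 -0.1  2.8]
-33 [ 0.562 -0.045] [-2.3 -0.1  4.1]
-28 [ 0.572 -0.033] [-3.1 -0.1  5.4]
-23 [ 0.581 -0.021] [-4.1 -0.1  6.6]
-18 [ 0.589 -0.008] [-5.1 -0.1  7.6]
-13 [0.596 0.005] [-6.3 -0.1  8.6]
-8 [0.602 0.019] [-7.5 -0.1  9.5]
-3 [0.606 0.034] [-8.8 -0.1 10.3]
2 [0.609 0.048] [-10.2  -0.1  11. ]
7 [0.611 0.063] [-11.6  -0.1  11.5]
12 [0.611 0.079] [-13.   -0.1  11.9]
17 [0.611 0.094] [-14.5  -0.1  12.2]
```

```bash
python3 -m creep '{"offset":[[-0.9,0,1.4],[-1.6,0,2.8],[-2.3,0,4.1],[-3.1,0,5.4],[-4.1,0,6.6],[-5.1,0,7.6],[-6.3,0,8.6],[-7.5,0,9.5],[-8.8,0,10.3],[-10.2,0,11],[-10.9,0,11.3],[-10.9,0,11.3]],"roll":[0,0,0,0,0,0,0,0,0,0,0,0],"claw":[-1,-1,-1,-1,-1,-1,-1,-1,-1,-1,-1,-1]}'; python3 arm.py 6; python3 -c "
from h import *;st()"
```

```text
t: 26.52
tool_pos: [0.611, 0.0587, 0.0917]
tcp_rot: [-0.558, 0.436, -0.432, 0.559]
wrist_force: [-0.0, 0.8, -0.3]
grip_width: -0.001
side
0.1
xy 0.6048 0.0895 size 43 36 yaw 68.2 [long axis dir xy: [0.371 0.928] ] zmed 0.1026 zmax 0.1069 area 1085
0.094
xy 0.491 0.0823 size 58 57 yaw 28.6 [long axis dir xy: [0.878 0.479] ] zmed 0.0977 zmax 0.1 area 2495
0.076
xy 0.4366 0.0767 size 37 35 yaw 53.1 [long axis dir xy: [0.6 0.8] ] zmed 0.0789 zmax 0.0819 area 929
xy 0.5562 0.0987 size 81 9 yaw 5.9 [long axis dir xy: [0.995 0.103] ] zmed 0.0789 zmax 0.082 area 332
scene
0.1
xy 0.6074 0.0794 size 63 37 yaw 85.5 [long axis dir xy: [0.079 0.997] ] zmed 0.1025 zmax 0.107 area 1062
0.094
xy 0.4925 0.0855 size 57 49 yaw 45.0 [long axis dir xy: [0.707 0.707] ] zmed 0.0974 zmax 0.1 area 1900
0.076
xy 0.434 0.077 size 35 26 yaw 93.4 [long axis dir xy: [-0.059  0.998] ] zmed 0.0786 zmax 0.0816 area 605
t 26.6167 p [0.6106 0.057  0.0915] x [ 0.246 -0.969 -0.005] y [-0.006  0.004 -1.   ] z [ 0.969  0.246 -0.004] F [0.72 0.87 0.22] g -0.001
```

View pics/scene6.png

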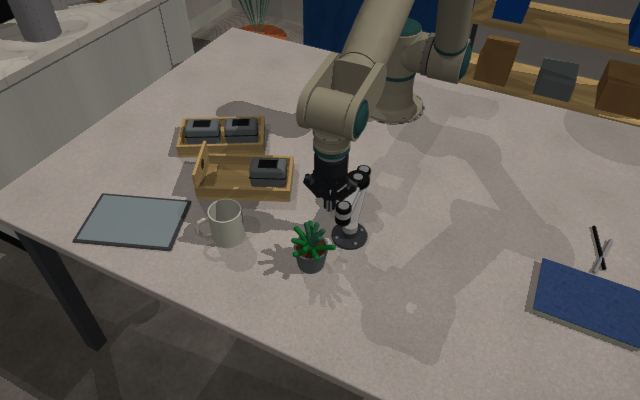

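The wrist knob is about 8° short of lying over the main arm. The plate section stayed folded, so I keep pressing.

```bash
python3 -m creep '{"offset":[[-0.7,0,0.1],[-1.4,0,0.2],[-2,0,0.3],[-2,0,0.3]],"roll":[0,0,0,0],"claw":[-1,-1,-1,-1]}'; python3 -m creep '{"offset":[[-0.3,0,0.05],[-0.6,0,0.1],[-0.8,0,0.1],[-0.8,0,0.1]],"roll":[0,0,0,0],"claw":[-1,-1,-1,-1]}';python3 arm.py 7
```

```text
t: 26.95
tool_pos: [0.6086, 0.0782, 0.0917]
tcp_rot: [-0.558, 0.436, -0.432, 0.558]
wrist_force: [0.6, -0.3, 0.5]
grip_width: -0.006
t: 27.28
tool_pos: [0.6083, 0.0795, 0.0919]
tcp_rot: [0.56, -0.435, 0.436, -0.554]
wrist_force: [3.1, -28.4, -0.6]
grip_width: -0.0
side
0.1
xy 0.604 0.1102 size 42 35 yaw 114.0 [long axis dir xy: [-0.406  0.914] ] zmed 0.1029 zmax 0.1067 area 1047
0.094
xy 0.4909 0.0899 size 57 56 yaw 131.6 [long axis dir xy: [-0.664  0.747] ] zmed 0.0978 zmax 0.0999 area 2438
0.076
xy 0.4371 0.0777 size 36 35 yaw 153.4 [long axis dir xy: [-0.894  0.447] ] zmed 0.0787 zmax 0.0817 area 950
xy 0.5635 0.1159 size 107 12 yaw 14.8 [long axis dir xy: [0.967 0.256] ] zmed 0.0789 zmax 0.0819 area 400
scene
0.1
xy 0.6061 0.0993 size 60 35 yaw 88.4 [long axis dir xy: [0.028 1.   ] ] zmed 0.1031 zmax 0.1069 area 1051
0.094
xy 0.4879 0.0977 size 51 33 yaw 26.6 [long axis dir xy: [0.894 0.447] ] zmed 0.0974 zmax 0.1 area 1178
0.076
xy 0.4352 0.0769 size 34 25 yaw 98.1 [long axis dir xy: [-0.141  0.99 ] ] zmed 0.0792 zmax 0.082 area 659
```

A 28 N reaction and the knob sitting over the shoulder show that the forearm is on its stop. Now the main arm, pushed at the elbow knob.

```bash
python3 -m creep '{"offset":[[1.2,0,0],[1.5,-3,0],[1.5,-5,-1],[1.8,-5,-5],[1.8,-5,-9],[1.8,-5,-13],[1.8,-5,-17],[1.8,-3,-17.1],[1.8,0,-17.1],[1.8,2.2,-17.1],[1.8,2.2,-17.1],[1.8,2.2,-17.1]],"roll":[0,0,0,0,0,0,0,0,0,0,0,0],"claw":[-1,-1,-1,-1,-1,-1,-1,-1,-1,-1,-1,-1]}'
python3 - <<'E'
from h import *
s,r=st(); S=np.array([.604,.111]); p=s["tool_pos"]
for a in range(191,84,-5):
    f=np.radians(a); u=np.array([np.cos(f),np.sin(f)]); n=np.array([u[1],-u[0]])
    q=S+.17*u-.034*n; d=np.array([*(q-p[:2]),.07-p[2]]); print(a,np.round(q,3),np.round(r.T@d*100,1))
E
```

```text
t: 28.38
tool_pos: [0.4458, 0.0209, 0.0706]
tcp_rot: [0.56, -0.436, 0.435, -0.554]
wrist_force: [-0.1, -0.6, -0.2]
grip_width: 0.0
t 28.3833 p [0.4458 0.0209 0.0706] x [ 0.242 -0.97   0.004] y [-0.007 -0.006 -1.   ] z [ 0.97   0.242 -0.008] F [-0.07 -0.64 -0.17] g 0.0
191 [0.444 0.045] [-2.4  0.   0.4]
186 [0.438 0.059] [-3.9  0.   0.2]
181 [0.435 0.074] [-5.4  0.   0.2]
176 [0.432 0.089] [-6.9  0.   0.3]
171 [0.431 0.104] [-8.4  0.   0.5]
166 [0.431 0.119] [-9.9  0.   0.9]
161 [0.432 0.134] [-11.3   0.    1.4]
156 [0.435 0.149] [-12.7  -0.    2. ]
151 [0.439 0.164] [-14.   -0.    2.8]
146 [0.444 0.178] [-15.3  -0.    3.6]
141 [0.45  0.192] [-16.4  -0.    4.6]
136 [0.458 0.205] [-17.5  -0.1   5.6]
131 [0.467 0.217] [-18.5  -0.1   6.8]
126 [0.477 0.229] [-19.4  -0.1   8. ]
121 [0.487 0.239] [-20.2  -0.1   9.3]
116 [0.499 0.249] [-20.8  -0.1  10.7]
111 [0.511 0.258] [-21.4  -0.1  12.1]
106 [0.524 0.265] [-21.8  -0.1  13.5]
101 [0.538 0.271] [-22.1  -0.1  15. ]
96 [0.552 0.277] [-22.2  -0.2  16.5]
91 [0.567 0.28 ] [-22.2  -0.2  18. ]
86 [0.582 0.283] [-22.1  -0.2  19.5]
```

```bash
python3 -m creep '{"offset":[[-2.4,0,0.4],[-3.9,0,0.2],[-5.4,0,0.2],[-6.9,0,0.3],[-8.4,0,0.5],[-9.9,0,0.9],[-11.3,0,1.4],[-12.7,0,2],[-14,0,2.8],[-15.3,0,3.6],[-16.4,0,4.6],[-16.4,0,4.6]],"roll":[0,0,0,0,0,0,0,0,0,0,0,0],"claw":[-1,-1,-1,-1,-1,-1,-1,-1,-1,-1,-1,-1]}'; python3 arm.py 8
python3 - <<'E'
from h import *
s,r=st(); S=np.array([.604,.111]); p=s["tool_pos"]
for a in range(136,79,-5):
    f=np.radians(a); u=np.array([np.cos(f),np.sin(f)]); n=np.array([u[1],-u[0]])
    q=S+.17*u-.034*n; d=np.array([*(q-p[:2]),.07-p[2]]); print(a,np.round(r.T@d*100,1))
E
```

```text
t: 29.38
tool_pos: [0.4519, 0.1926, 0.0713]
tcp_rot: [0.56, -0.435, 0.435, -0.555]
wrist_force: [0.0, -0.7, 0.6]
grip_width: 0.006
side
0.1
xy 0.6034 0.1111 size 36 33 yaw 97.1 [long axis dir xy: [-0.124  0.992] ] zmed 0.1028 zmax 0.1068 area 956
0.094
xy 0.5139 0.1846 size 58 56 yaw 60.3 [long axis dir xy: [0.496 0.868] ] zmed 0.0976 zmax 0.1 area 2433
0.076
xy 0.469 0.2138 size 48 36 yaw 58.7 [long axis dir xy: [0.52  0.854] ] zmed 0.0787 zmax 0.082 area 1138
scene
0.1
xy 0.606 0.111 size 36 34 yaw 90.0 [long axis dir xy: [0. 1.] ] zmed 0.1024 zmax 0.1058 area 933
0.094
xy 0.5163 0.1834 size 58 55 yaw 137.5 [long axis dir xy: [-0.737  0.676] ] zmed 0.0977 zmax 0.0999 area 2410
0.076
xy 0.468 0.2135 size 54 36 yaw 45.0 [long axis dir xy: [0.707 0.707] ] zmed 0.0787 zmax 0.0819 area 1082
t 29.4833 p [0.4515 0.1917 0.071 ] x [ 0.243 -0.97   0.003] y [-0.005 -0.004 -1.   ] z [ 0.97   0.243 -0.006] F [ 0.12 -0.54 -0.12] g -0.001
136 [-1.1  0.1  1. ]
131 [-2.1  0.1  2.1]
126 [-3.   0.1  3.3]
121 [-3.7  0.1  4.6]
116 [-4.4  0.   6. ]
111 [-4.9  0.   7.4]
106 [-5.3  0.   8.9]
101 [-5.6  0.  10.3]
96 [-5.8  0.  11.8]
91 [-5.8 -0.  13.4]
86 [-5.7 -0.  14.9]
81 [-5.4 -0.  16.4]
```

View pics/side8.png

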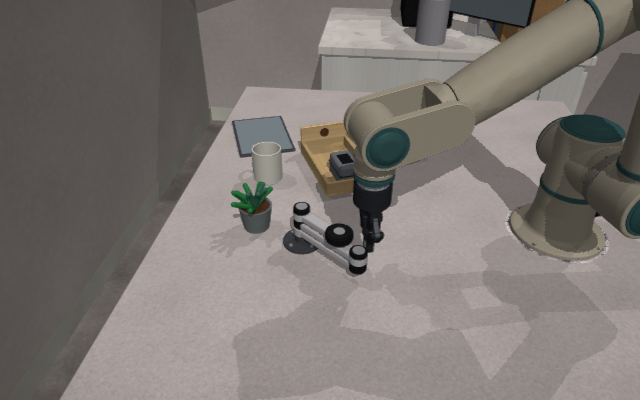

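The folded stack is swinging cleanly, with the finger at (372,235) against the elbow knob at (357,258). Continuing.

```bash
python3 -m creep '{"offset":[[-1.1,0,1],[-2.1,0,2.1],[-3,0,3.3],[-3.7,0,4.6],[-4.4,0,6],[-4.9,0,7.4],[-5.3,0,8.9],[-5.6,0,10.3],[-5.8,0,11.3],[-5.8,0,11.3]],"roll":[0,0,0,0,0,0,0,0,0,0],"claw":[-1,-1,-1,-1,-1,-1,-1,-1,-1,-1]}'; python3 arm.py 9;python3 -c "
from h import *;st()"
```

```text
t: 30.32
tool_pos: [0.5476, 0.2748, 0.0702]
tcp_rot: [0.56, -0.436, 0.435, -0.554]
wrist_force: [-0.5, 0.6, 0.6]
grip_width: -0.004
side
0.1
0.094
xy 0.5938 0.2277 size 57 42 yaw 102.1 [long axis dir xy: [-0.21   0.978] ] zmed 0.0976 zmax 0.1 area 1875
0.076
xy 0.5763 0.2796 size 37 35 yaw 125.5 [long axis dir xy: [-0.581  0.814] ] zmed 0.0787 zmax 0.0817 area 1040
scene
0.1
xy 0.6052 0.1118 size 39 35 yaw 9.5 [long axis dir xy: [0.986 0.164] ] zmed 0.1028 zmax 0.1068 area 969
0.094
xy 0.589 0.226 size 58 56 yaw 122.7 [long axis dir xy: [-0.541  0.841] ] zmed 0.0974 zmax 0.0999 area 2412
0.076
xy 0.5768 0.2795 size 41 37 yaw 168.7 [long axis dir xy: [-0.981  0.196] ] zmed 0.0788 zmax 0.0819 area 1074
t 30.4167 p [0.5473 0.2753 0.0707] x [ 0.242 -0.97   0.002] y [-0.004 -0.003 -1.   ] z [ 0.97   0.242 -0.005] F [-0.96  0.82  0.99] g 0.002
```

```bash
python3 -m creep '{"offset":[[0.1,0,0.5],[0.1,0,1],[0.2,0,1.5],[0.2,0,1.5]],"roll":[0,0,0,0],"claw":[-1,-1,-1,-1]}';  python3 -m creep '{"offset":[[0.1,0,0.5],[0.2,0,0.8],[0.2,0,0.8]],"roll":[0,0,0],"claw":[-1,-1,-1]}'
```

```text
t: 30.75
tool_pos: [0.5614, 0.2776, 0.0707]
tcp_rot: [0.559, -0.436, 0.434, -0.555]
wrist_force: [-4.0, 0.7, -0.0]
grip_width: -0.001
t: 31.0
tool_pos: [0.5664, 0.2783, 0.0706]
tcp_rot: [0.561, -0.438, 0.431, -0.554]
wrist_force: [-16.1, 0.8, 5.6]
grip_width: 0.001
```

```bash
python3 -m creep '{"offset":[[0.1,0,0.3],[0.1,0,0.5],[0.1,0,0.5]],"roll":[0,0,0],"claw":[-1,-1,-1]}'; python3 arm.py 10
```

```text
t: 31.25
tool_pos: [0.5666, 0.2784, 0.0707]
tcp_rot: [0.565, -0.441, 0.427, -0.551]
wrist_force: [-26.6, -4.8, 11.4]
grip_width: -0.001
side
0.1
0.094
xy 0.6104 0.2312 size 55 32 yaw 104.8 [long axis dir xy: [-0.256  0.967] ] zmed 0.0976 zmax 0.1 area 1321
0.076
xy 0.5973 0.2795 size 43 38 yaw 122.0 [long axis dir xy: [-0.53   0.848] ] zmed 0.0788 zmax 0.0819 area 1068
scene
0.1
xy 0.6052 0.1104 size 38 36 yaw 153.4 [long axis dir xy: [-0.894  0.447] ] zmed 0.1023 zmax 0.1066 area 989
0.094
xy 0.6 0.2259 size 59 56 yaw 5.7 [long axis dir xy: [0.995 0.1  ] ] zmed 0.0975 zmax 0.1 area 2487
0.076
xy 0.5935 0.2799 size 44 35 yaw 17.7 [long axis dir xy: [0.953 0.303] ] zmed 0.0786 zmax 0.0818 area 1111
```

View pics/side10.png

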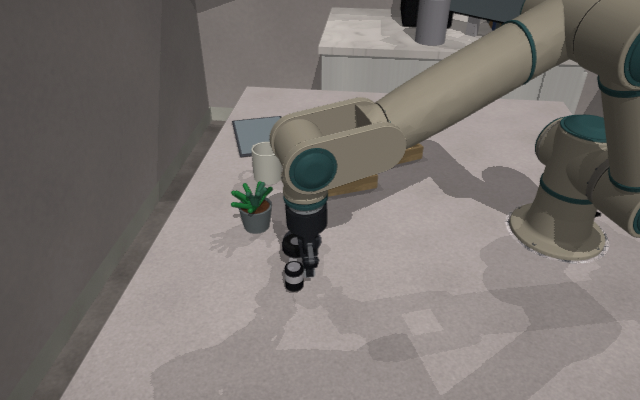

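Pushing with up to 26 N no longer moves the arm: the main arm is on its stop (about 94°). I'm backing off and checking everything.

```bash
python3 -m creep '{"offset":[[0,0,-1.5],[0,0,-4],[0,-3,-7],[0,-7,-10],[0,-11,-13],[0,-15,-16],[0,-15,-16]],"roll":[0,0,0,0,0,0,0],"claw":[-1,-1,-1,-1,-1,-1,-1]}'; python3 arm.py 11
python3 - <<'E'
from seg import *
im,d,W=cloud("side"); print("cases");cases([W],box=(.2,.8,-.5,.5)); W0=np.load("pics/side0.npy")
for n,b in(("mug",(.68,.82,-.22,-.08)),("plant",(.65,.8,.02,.14))):
    f=lambda W:np.round(np.median(W[(W[...,0]>b[0])&(W[...,0]<b[1])&(W[...,1]>b[2])&(W[...,1]<b[3])&(W[...,2]>.045)],0),3)
    print(n,f(W0),f(W))
E
```

```text
t: 31.93
tool_pos: [0.4145, 0.2396, 0.2298]
tcp_rot: [0.563, -0.44, 0.428, -0.553]
wrist_force: [0.9, 0.5, 0.4]
grip_width: -0.0
side
0.1
xy 0.6029 0.1124 size 37 36 yaw 119.7 [long axis dir xy: [-0.496  0.868] ] zmed 0.1025 zmax 0.1061 area 962
0.094
xy 0.5985 0.2271 size 59 56 yaw 156.0 [long axis dir xy: [-0.914  0.406] ] zmed 0.0975 zmax 0.1 area 2516
0.076
xy 0.5945 0.277 size 46 35 yaw 81.9 [long axis dir xy: [0.141 0.99 ] ] zmed 0.0788 zmax 0.082 area 1037
scene
0.1
xy 0.6047 0.1109 size 37 36 yaw 76.0 [long axis dir xy: [0.243 0.97 ] ] zmed 0.1026 zmax 0.1058 area 1012
0.094
xy 0.6013 0.2262 size 59 58 yaw 11.3 [long axis dir xy: [0.981 0.196] ] zmed 0.0974 zmax 0.1 area 2490
0.076
xy 0.5979 0.2814 size 36 34 yaw 50.7 [long axis dir xy: [0.633 0.774] ] zmed 0.0786 zmax 0.0819 area 931
cases
xy 0.4685 -0.4206 size 94 32 yaw 119.1 [long axis dir xy: [-0.486  0.874] ] zmed 0.0623 zmax 0.0699 area 1266
xy 0.5231 -0.1601 size 95 60 yaw 112.8 [long axis dir xy: [-0.387  0.922] ] zmed 0.0652 zmax 0.07 area 2753
xy 0.5968 -0.3285 size 145 16 yaw 25.0 [long axis dir xy: [0.907 0.422] ] zmed 0.0578 zmax 0.07 area 1181
xy 0.5963 0.2468 size 29 20 yaw 8.1 [long axis dir xy: [0.99  0.141] ] zmed 0.0676 zmax 0.0698 area 313
xy 0.7124 0.0742 size 80 56 yaw 44.4 [long axis dir xy: [0.715 0.699] ] zmed 0.0585 zmax 0.0698 area 2424
xy 0.7289 -0.131 size 77 32 yaw 18.4 [long axis dir xy: [0.949 0.316] ] zmed 0.0577 zmax 0.07 area 489
xy 0.7455 -0.1869 size 56 19 yaw 17.4 [long axis dir xy: [0.954 0.299] ] zmed 0.0633 zmax 0.0699 area 307
mug [ 0.736 -0.135  0.074] [ 0.736 -0.136  0.074]
plant [0.718 0.075 0.078] [0.718 0.075 0.078]
```

View pics/side11.png

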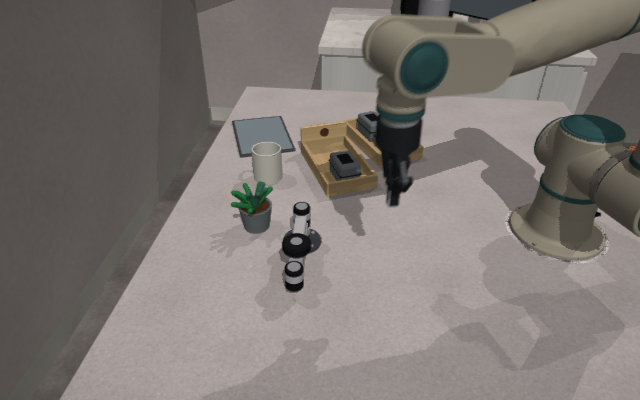

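The three sections are in line at (301,215), (296,243) and (293,275). The mug and plant haven't moved. I'll make one last check of the cases from the scene camera, then hand in.

```bash
python3 -c "
from seg import *
im,d,W=cloud('scene'); cases([W],box=(.2,.7,-.6,-.1)); st(); ctrl.close_job()"
```

```text
xy 0.4017 -0.33 size 96 63 yaw 118.6 [long axis dir xy: [-0.479  0.878] ] zmed 0.0656 zmax 0.07 area 3120
xy 0.4586 -0.4274 size 96 61 yaw 117.2 [long axis dir xy: [-0.457  0.889] ] zmed 0.0658 zmax 0.07 area 3374
xy 0.5273 -0.1642 size 97 63 yaw 114.3 [long axis dir xy: [-0.412  0.911] ] zmed 0.0663 zmax 0.07 area 4464
t 32.1333 p [0.4157 0.2397 0.2261] x [ 0.246 -0.969 -0.004] y [-0.025 -0.002 -1.   ] z [ 0.969  0.246 -0.024] F [ 0.37  1.37 -0.12] g -0.003
the job is handed in; nothing more can be done
```

The desk is closed and the job was handed in at about 32 s of the 200 s allowed; the hand-in itself gives no verdict.

**Cases:** Three cases were present. Lifted, they pulled about 0.9, 3.0 and 0.8 N, with the empty gripper reading about 0.2 N. The full one went into the tray with the end board and the two empty ones into the low tray. Measured after placing, all three lay flat, with tops about 69 mm up. In the last picture all three were still in their trays.

**Tablet arm:** I folded the plate section, then the forearm, then the main arm, pressing each until it stopped:

| Section | What showed it was home |
|---|---|
| Plate section | Only about 3.5 N at the stop, where the forearm began to give instead, so I judged it by sight. It lines up with the forearm to about 0.01 rad. |
| Forearm | About 28 N at its stop; the wrist knob sits over the shoulder. |
| Main arm | About 27 N at its stop with no further movement, pointing about 92–94°. |

**Bystanders and robot:** The mug and the plant are within 1 mm of where they started. The gripper ended clear of everything, at 0.23 m height. Before hand-in no check failed. The side camera's last view of the low-tray cases was partly blocked by the robot, so I relied on the scene camera for those two.

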